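# Stack two slotted spacers on a quarter-turn hold-down and lock them

## Robot

A 6-joint arm with a two-finger parallel gripper is mounted at the origin on a cart in front of the work surface, level with it; the furniture and walls round the work are solid. World frame = base frame: x ahead of the robot, y to its left, z up, the work surface at z = 0. Lengths are in m, angles in rad, forces in N, time in s.
With the tool pointing down it reaches from about 0.3 to 0.775 m from the base axis. Payload 14.6 kg.
Tool frame: the origin (TCP) lies on the centre line of the jaws, within the pads' length; the fingertips stand 11 mm ahead of it and the grasp point (between the pads) lies 8 mm behind it (arm.nose_length is the distance from the TCP to the fingertips, in m); z points along the fingers, y is the direction in which the jaws open and shut (so a half turn about z gives the same grasp; the last joint's range is limited). The gripper opens to 94 mm and grips with 3 to 60 N. Pads are 16 mm wide; open, the fingers measure 119 mm over their backs; the gripper's body (75 mm by 177 mm) begins 78 mm behind the grasp point.
Start: joints at [1.204, 0.3, 1.521, -0, 1.321, -0.067], TCP at [0.162, 0.525, 0.216] pointing down, gripper open.
Joint ranges: [-3.03, 3.03], [-0.79, 2.21], [0.23, 2.52], [-1.04, 4.18], [0, 3.07], [-2.55, 2.55]. Speed limits (rad/s): [2.22, 2.22, 2.57, 3.14, 3.14, 3.14].

## Interface

Orientations are given as [roll, pitch, yaw] about the fixed x, y, z axes, in that order (R = Rz(yaw) Ry(pitch) Rx(roll)).
In Python, from workcell import arm, imaging gives the robot as it stands.
- The arm moves only by the shell command python3 -m crank 'ROWS' [OPENING]. ROWS is JSON, a list of rows, each an object with "xyz": the shift along the world's x, y, z in units of 40 mm (1.0 is 40 mm), a list of three; "roll": the turn about the world's z in degrees. A call has 1 to 8 rows; each row shifts and turns the commanded pose from where the row before left it; what a row does not reach is not made up. A row lasts 1/10 s, in which the tool goes at most 50 mm and 8.59 degrees, less where a joint would pass 70% of its speed; a pose out of reach is approached as far as the arm can. A call is refused whole if a number of a shift passes 1 or a number of a turn 8.59, either way. A call with a gripper value outside its range is refused whole. OPENING is the opening, from 0 (shut) to 1 (fully open), set as the call begins (- or left out, the last holds). The fingers move at their own pace and stop on an object; the grip force is fixed at half the most. Time passes only in rows, so rows that do not move let the fingers close. It gives the time, the measured TCP pose, the force and the opening at its end, in the units of the state.
- arm.get_state(): the state, without advancing time (a new reading comes with each control period).
- imaging.grab_frame(name): name is "scene" or "top" or "wrist"; returns (picture, depth): 420x560x3 uint8, red, green, blue; 420x560 float32, m along the optical axis (not along the pixel's ray), 0 where there is no reading.
- imaging.get_calibration(name): a dict with "fov_y" (degrees; the focal length in pixels is half the picture's height over the tangent of half this angle, whatever the lens; pixels are square), "cx", "cy" (the principal point, pixels), "eye" and "attitude" of the camera in the world; the wrist camera has in their place "mount" (4x4, takes a point from camera to tool coordinates, whose origin is the TCP and whose axes are the flange's). Camera axes: x right, y up, looking along -z (the intrinsics and any distortion apply to the point x, -y, -z); pixel columns grow to the right and rows downward; lengths in m; the calibration is good to about 2 mm. A picture is of the moment at which its call begins: read the wrist's pose just before it. get_calibration takes no time and is no camera call.
- arm.job_done(): hands the job in, once; it reports no verdict.
The state is a dict: "t": time; "joint_pos": joint angles; "qd": joint speeds; "joint_torque": joint torques, N m; "position": TCP position; "ee_rot": TCP orientation; "ft_force": force on the tool from outside, world axes, zero at the start; "ft_torque": the same for the moment, N m; "gripper_width": opening from 0.0 (shut) to 1.0 (fully open).
Only numpy, scipy, OpenCV 4.12 (cv2) and the standard library are available. Lean on these libraries where they do the work, as an engineer would, in place of code of your own. Each camera call takes 0.05 s, during which the arm holds its last target. There are 200 camera calls.

## Task

Build the spacer stack on the hold-down fixture: line the slot of the wide blue spacer up with the flat post and lower it gently down until it is fully home on the base plate, then do the same with the narrow yellow spacer so that it lies home on the blue one. Then lock the stack by turning the red bar on top of the post a full quarter turn clockwise, seen from above, and let go. Leave the stapler, the swab tub and the wooden gauge box where they are.

Things in the scene. Friction and masses are not known exactly. Their poses are not given: they have to be found in the camera images.
- fixture: Hold-down fixture, fixed to the bench: aluminium base plate 130 (x) x 84 (y) x 12 mm with a flat steel post 40 (x) x 12 (y) mm standing in the middle, from the plate's top up to 54 mm above the bench. Origin: centre of the plate's underside, on the post's axis; z up; x along the post's 40 mm width. A red locking bar of the same outline turns on the post's top.
- lock_bar (a joint): Turn of the red locking bar about the post's vertical axis: 0 = in line with the post (open, as it starts, so slots pass over it), 1.57 = lying across the post (locked, end stop); grows clockwise seen from above. The bar stays where it is left (friction about 0.06 N m). It is 40 mm long, 12 mm thick and 20 mm high, from 54.5 to 74.5 mm above the bench, its top and upper ends rounded (6 mm radius); pinch it across its 12 mm thickness.
- bar_top (a point): Top centre of the red locking bar, on its turning axis, 74.5 mm above the bench. x runs along the bar's 40 mm length and turns with it.
- wide_spacer: Wide blue spacer, a loose flat block 100 (x) x 60 (y) x 20 (z) mm, about 0.22 kg, with a straight slot 44 (x) x 16 (y) mm right through its centre, so 2 mm clearance on each side of the post. Origin: centre of its underside; z up. Grasp across the 60 mm width. Fully home its underside is 12 mm above the bench. It fits either way round (half turn).
- narrow_spacer: Narrow yellow spacer, a loose flat block 84 (x) x 46 (y) x 20 (z) mm, about 0.22 kg, with the same 44 (x) x 16 (y) mm slot through its centre. Origin: centre of its underside; z up. Grasp across the 46 mm width. Home on the blue spacer its underside is 32 mm above the bench, its top 2.5 mm below the red bar. It fits either way round (half turn).
- stapler: Blue stapler lying on the bench, 30 x 118 x 34 mm, long along its y; origin at the centre of its underside. Bystander. Just to its left and beyond it stands a large measuring machine (stage and cranks up to about 0.26 m above the bench, head above that); the space left of the stapler is not free.
- swab_tub: White tub with blue cap, 47 mm across, 62 mm high; origin at the centre of its underside. Bystander.
- gauge_box: Closed wooden gauge box, 72 (x) x 118 (y) x 34 mm, at the back of the free bench space; origin at the centre of its underside. Bystander.

How it is judged:
By the outcome, as a careful person would: the job done as asked, in the order asked, and still so for the second after the job is handed in, with the robot touching nothing.
It also fails if it takes over 72 s, if anything falls off the work surface, if the arm or the gripper's body presses on something with over 40 N, if the wrist force passes 120 N, or if a joint passes its speed limit or range.

## Working session

There is one attempt and no reset: what is moved stays moved. The work goes in short steps, Python scripts to look and compute and a shell command to move; the robot and the scene stay as the last step left them, time stands still between calls to the robot, and variables do not carry over. Pictures are saved under pics/ and viewed, on a budget of 10 in all, crops included, one or two more only if the job needs it, and the job is handed in when it is done.

```bash
mkdir -p pics; ls; python3 - <<'E'
from workcell import arm, imaging
import cv2, numpy as np
s=arm.get_state(); print(s)
for n in ("top","scene","wrist"):
    c=imaging.get_calibration(n); print(n,c)
    p,d=imaging.grab_frame(n); np.savez(f"pics/{n}0.npz",p=p,d=d)
    cv2.imwrite(f"pics/{n}0.png",p[...,::-1])
E
```

```text
pics
{'t': 0.0, 'joint_pos': array([ 1.20440982e+00,  3.00480939e-01,  1.52160121e+00, -1.96097154e-05,
        1.32069036e+00, -6.65922183e-02]), 'qd': array([-0.0005552 , -0.00118885,  0.00081062, -0.00175949, -0.00024787,
       -0.00086302]), 'joint_torque': array([-8.47620668e-04, -5.31812525e+01, -3.52739668e+01,  7.07448763e-02,
        2.43707048e-02, -1.53810365e-04]), 'position': array([0.16233934, 0.52522735, 0.21587241]), 'ee_rot': array([-3.14041415e+00, -5.95591628e-05,  2.84180320e+00]), 'ft_force': array([ 0.35913699, -0.10397532, -0.97762295]), 'ft_torque': array([ 0.03140368, -0.02804329, -0.04158115]), 'gripper_width': 1.0013269315568236}
top {'fov_y': 42.58735502367841, 'cx': 280.8409015571898, 'cy': 206.29234916255314, 'eye': array([ 0.50987794, -0.03225086,  1.18632103]), 'attitude': array([ 0.06634824,  0.01634096, -1.57294193])}
scene {'fov_y': 56.58688529017046, 'cx': 277.14821549387625, 'cy': 209.71953128935138, 'eye': array([ 0.99590725, -0.02739585,  0.81552154]), 'attitude': array([ 0.4841375 , -0.00730576,  1.58519544])}
wrist {'fov_y': 66.11166567479266, 'cx': 279.83350447970497, 'cy': 204.26272701365508, 'mount': array([[-6.12987281e-04,  9.63993333e-01,  2.65925702e-01,
         7.75169288e-02],
       [ 9.99999670e-01,  7.32487771e-04, -3.50196496e-04,
         1.72117371e-04],
       [-5.32374412e-04,  2.65925400e-01, -9.63993464e-01,
        -1.67994910e-01],
       [ 0.00000000e+00,  0.00000000e+00,  0.00000000e+00,
         1.00000000e+00]])}
```

View pics/top0.png

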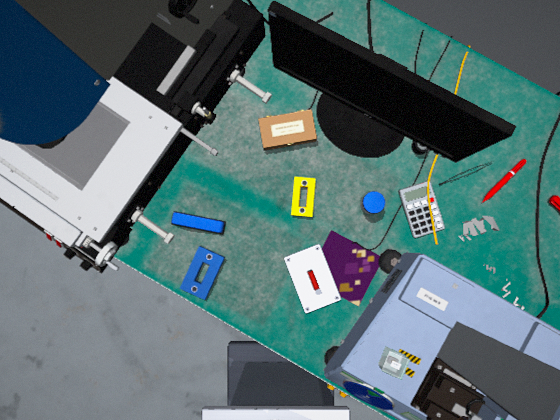

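View pics/scene0.png

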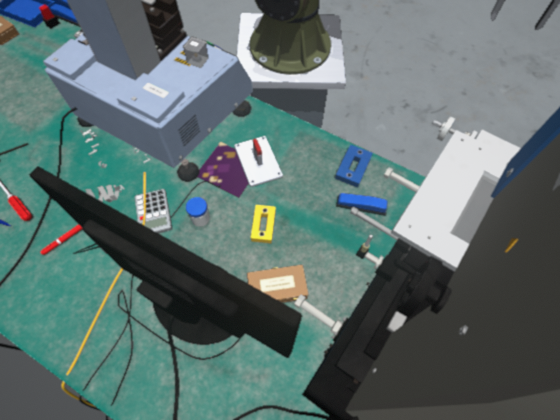

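The top view shows the fixture plate near (313,278), the blue spacer (203,272), yellow spacer (303,197), stapler (198,222), tub (373,202) and box (288,129).

```bash
cat > h.py <<'E'
import numpy as np, cv2
from scipy.spatial.transform import Rotation as R
from workcell import arm, imaging
def cam(name, st=None):
    c=imaging.get_calibration(name)
    if name=="wrist":
        T=np.eye(4); T[:3,:3]=R.from_euler("xyz",st["ee_rot"]).as_matrix(); T[:3,3]=st["position"]; T=T@c["mount"]
    else:
        T=np.eye(4); T[:3,:3]=R.from_euler("xyz",c["attitude"]).as_matrix(); T[:3,3]=c["eye"]
    f=210/np.tan(np.radians(c["fov_y"]/2)); return T,f,c["cx"],c["cy"]
def cloud(d,C):
    T,f,cx,cy=C; v,u=np.mgrid[:420,:560]
    return np.stack([(u-cx)/f*d,-(v-cy)/f*d,-d],-1)@T[:3,:3].T+T[:3,3]
def atz(uv,z,C):
    T,f,cx,cy=C; uv=np.atleast_2d(uv).astype(float)
    r=np.stack([(uv[:,0]-cx)/f,-(uv[:,1]-cy)/f,-np.ones(len(uv))],-1)@T[:3,:3].T
    return T[:3,3]+r*((z-T[2,3])/r[:,2])[:,None]
def rect(mask,z,C):
    n,l,s,_=cv2.connectedComponentsWithStats(mask.astype(np.uint8)); i=1+np.argmax(s[1:,4])
    q=np.argwhere(l==i)[:,::-1]
    P=atz(q,z,C)[:,:2]
    (cx,cy),(w,h),a=cv2.minAreaRect((P*1000).astype(np.float32))
    if w<h: w,h,a=h,w,a+90
    return dict(n=len(q),c=(round(cx,1),round(cy,1)),size=(round(w,1),round(h,1)),long_axis_deg=round((a+90)%180-90,1))
def hsv(p): return cv2.cvtColor(p,cv2.COLOR_RGB2HSV)
E
python3 - <<'E'
from h import *
z=np.load("pics/top0.npz"); p,d=z["p"],z["d"]; C=cam("top"); P=cloud(d,C); H=hsv(p)
for u,v in [(203,258),(303,182),(300,260),(373,202),(288,129),(198,222),(240,230),(313,280),(202,272)]: print((u,v),p[v,u],H[v,u],P[v,u].round(4))
def box(u0,u1,v0,v1):
    m=np.zeros((420,560),bool); m[v0:v1,u0:u1]=1; return m
h,s,vv=H[...,0],H[...,1],H[...,2]
print("blue",rect(box(175,235,240,305)&(h>100)&(h<125)&(s>120),.02,C))
print("yel",rect(box(280,330,170,225)&(h>20)&(h<35)&(s>150),.02,C))
print("plate",rect(box(270,350,235,320)&(((s<60)&(vv>140))|((h<8)|(h>172))&(s>150)),.012,C))
print("red",rect(box(290,335,255,305)&((h<8)|(h>172))&(s>150),.0745,C))
E
```

```text
(203, 258) [ 41 108 204] [108 204 204] [0.476 0.155 0.021]
(303, 182) [60 63 79] [115  61  79] [ 0.6404 -0.0617  0.0184]
(300, 260) [243 244 246] [110   3 246] [ 0.4711 -0.0545  0.0124]
(373, 202) [  5 118 242] [106 250 242] [ 0.593  -0.2064  0.0617]
(288, 129) [243 244 229] [ 32  16 244] [ 0.7535 -0.0294  0.0365]
(198, 222) [  1 111 237] [106 254 237] [0.5533 0.1642 0.0338]
(240, 230) [ 95 135 128] [ 85  76 135] [0.5367 0.0769 0.0015]
(313, 280) [220  27  23] [  1 228 220] [ 0.4323 -0.0798  0.0737]
(202, 272) [ 93 136 127] [ 84  81 136] [ 4.448e-01  1.603e-01 -1.000e-04]
blue {'n': 1170, 'c': (444.7, 157.3), 'size': (101.9, 62.7), 'long_axis_deg': -24.7}
yel {'n': 645, 'c': (608.8, -61.4), 'size': (84.8, 47.1), 'long_axis_deg': -5.4}
plate {'n': 2456, 'c': (436.0, -63.1), 'size': (149.6, 113.9), 'long_axis_deg': 21.2}
red {'n': 89, 'c': (432.9, -80.2), 'size': (37.7, 9.5), 'long_axis_deg': 21.6}
```

```bash
python3 - <<'E'
import cv2
p=cv2.imread("pics/top0.png")[165:325,165:365]
cv2.imwrite("pics/crop1.png",cv2.resize(p,None,fx=3.7,fy=3.7,interpolation=cv2.INTER_CUBIC))
E
```

```text
(no output)
```

View pics/crop1.png

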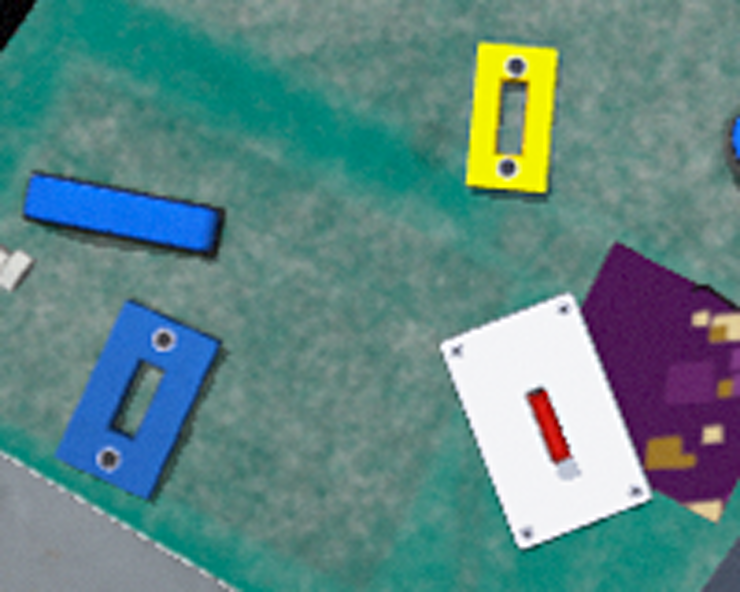

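```bash
python3 - <<'E'
from h import *
for n in("top","scene"):
    z=np.load(f"pics/{n}0.npz"); P=cloud(z["d"],cam(n)); ok=z["d"]>0
    X,Y,Z=P[...,0],P[...,1],P[...,2]
    print(n,"max height (mm): rows x 0.1..0.7, cols y 0.1..0.5")
    for x in np.arange(.1,.7,.05):
        print(round(x,2),[int(1000*Z[m].max()) if (m:=ok&(abs(X-x)<.025)&(abs(Y-y)<.025)&(Z<1)).any() else -1 for y in np.arange(.1,.55,.05)])
E
```

```text
top max height (mm): rows x 0.1..0.7, cols y 0.1..0.5
0.1 [-160, -640, -645, -738, -738, -736, -733, -739, -738]
0.15 [5, 7, -647, -737, -739, -741, -738, -739, -736]
0.2 [-754, -742, -735, -738, -737, -737, -735, -739, -739]
0.25 [-1, -1, -743, -739, -737, -738, -735, -737, -739]
0.3 [2, -1, -1, -1, -737, -736, -738, -739, -734]
0.35 [6, 6, -1, -1, -1, -1, -738, -740, -735]
0.4 [7, 27, 27, 6, -1, -1, -1, -741, -741]
0.45 [24, 26, 26, 7, 226, 110, 91, -1, -1]
0.5 [24, 26, 107, 100, 235, 234, 228, 91, 69]
0.55 [28, 36, 102, 235, 237, 237, 237, 228, 92]
0.6 [7, 7, 32, 237, 237, 236, 237, 237, 230]
0.65 [213, 7, 235, 236, 582, 534, 439, 237, 235]
scene max height (mm): rows x 0.1..0.7, cols y 0.1..0.5
0.1 [19, 4, -1, -1, -1, -1, -1, -1, -1]
0.15 [5, 4, -1, -1, -1, -1, -1, 258, 258]
0.2 [-1, -1, -1, -1, -1, -1, -1, -1, -1]
0.25 [-1, -1, -1, -1, -1, -1, -1, -1, -1]
0.3 [2, -1, -1, -1, -1, -1, -1, -1, -1]
0.35 [4, 3, 1, -1, -1, -1, -1, -1, -1]
0.4 [4, 23, 24, 4, -1, -1, -1, -1, -1]
0.45 [23, 24, 24, 5, 228, 3, -1, -1, -1]
0.5 [20, 24, 105, 98, 234, 233, 226, -1, -1]
0.55 [28, 35, 101, 233, 234, 235, 233, 224, -1]
0.6 [5, 5, 28, 234, 235, 235, 235, -1, -1]
0.65 [213, 5, 234, 235, 235, 234, -1, -1, -1]
```

```bash
python3 -m crank '[{"xyz":[0.55,-0.95,0],"roll":0},{"xyz":[0.55,-0.95,0],"roll":0},{"xyz":[0.55,-0.95,0],"roll":0},{"xyz":[0.55,-0.95,0],"roll":0},{"xyz":[0.55,-0.95,0],"roll":0},{"xyz":[0.55,-0.95,0],"roll":0}]' 1
```

```text
t: 0.75
position: [0.2948, 0.2958, 0.2164]
ee_rot: [3.142, 0.0, 2.842]
ft_force: [1.1, 0.4, 0.2]
gripper_width: 1.002
```

```bash
python3 - <<'E'
from h import *
a=np.radians(-24.7); ex=np.array([np.cos(a),np.sin(a)]); ey=np.array([-ex[1],ex[0]])
for n in("top","scene"):
    z=np.load(f"pics/{n}0.npz"); P=cloud(z["d"],cam(n)); ok=(z["d"]>0)&(P[...,2]>.06)&(P[...,2]<.4)
    Q=P[ok]; q=Q[:,:2]-[.4447,.1573]; l=np.c_[q@ex,q@ey,Q[:,2]]*1000
    m=(abs(l[:,0])<110)&(l[:,1]>30)&(l[:,1]<130); l=l[m]
    print(n,len(l)); 
    for lo in range(30,130,10):
        k=l[(l[:,1]>=lo)&(l[:,1]<lo+10)]
        if len(k): print(lo,"x",k[:,0].min().round(),k[:,0].max().round(),"z",k[:,2].min().round(),k[:,2].max().round())
E
```

```text
top 247
70 x 34.0 54.0 z 79.0 107.0
80 x 34.0 55.0 z 89.0 107.0
90 x 39.0 53.0 z 92.0 102.0
100 x 41.0 55.0 z 91.0 104.0
110 x 42.0 57.0 z 91.0 103.0
120 x -41.0 59.0 z 90.0 202.0
scene 202
70 x 42.0 53.0 z 88.0 104.0
80 x 33.0 56.0 z 83.0 106.0
90 x 41.0 52.0 z 89.0 101.0
100 x 41.0 54.0 z 91.0 101.0
110 x 43.0 56.0 z 90.0 101.0
120 x -42.0 57.0 z 90.0 202.0
```

```bash
python3 -m crank '[{"xyz":[0.9,-0.88,0],"roll":-2},{"xyz":[0.9,-0.88,0],"roll":-2},{"xyz":[0.9,-0.88,-0.6],"roll":-2},{"xyz":[0.9,-0.83,-0.6],"roll":-1.5},{"xyz":[0,0,0],"roll":0}]'; python3 - <<'E'
from h import *
s=arm.get_state(); p,d=imaging.grab_frame("wrist"); np.savez("pics/w1.npz",p=p,d=d,pos=s["position"],rot=s["ee_rot"]); cv2.imwrite("pics/w1.png",p[...,::-1])
C=cam("wrist",s); P=cloud(d,C); H=hsv(p); h,sa=H[...,0],H[...,1]
m=(h>100)&(h<125)&(sa>120)&(abs(P[...,2]-.02)<.006)&(P[...,0]<.52)
print(s["position"],np.degrees(s["ee_rot"]),rect(m,.02,C))
E
```

```text
t: 1.25
position: [0.4325, 0.1622, 0.1702]
ee_rot: [-3.138, -0.003, 2.706]
ft_force: [-0.5, 0.9, 0.2]
gripper_width: 0.997
[0.43253785 0.16217724 0.1701594 ] [-1.79822749e+02 -1.62949993e-01  1.55017401e+02] {'n': 4559, 'c': (442.8, 158.1), 'size': (100.4, 60.0), 'long_axis_deg': -24.0}
```

View pics/w1.png

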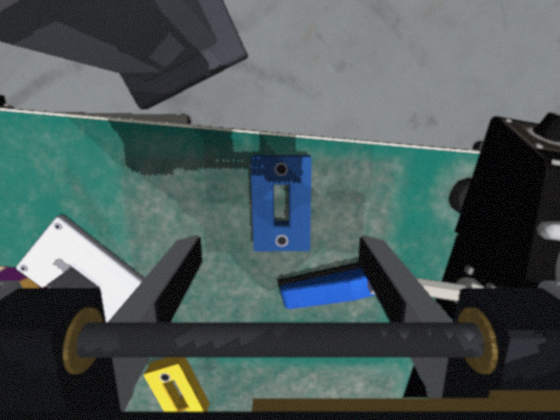

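The wrist view shows the blue spacer upright at about (281,203), with the stapler clear at (325,288) and the crank at right; I'll grip 12 mm toward the near end to keep the gripper body off the crank.

```bash
python3 -m crank '[{"xyz":[-0.02,0.02,-0.8],"roll":1},{"xyz":[0,0,-0.8],"roll":0},{"xyz":[0,0,-0.8],"roll":0},{"xyz":[0,0,-0.6],"roll":0},{"xyz":[0,0,-0.3],"roll":0},{"xyz":[0,0,0],"roll":0},{"xyz":[0,0,0],"roll":0}]'
```

```text
t: 2.0
position: [0.4308, 0.1669, 0.042]
ee_rot: [3.141, 0.001, 2.729]
ft_force: [0.5, 0.1, -0.0]
gripper_width: 1.0
```

```bash
python3 -m crank '[{"xyz":[0.02,-0.1,0],"roll":-0.3},{"xyz":[0,0,-0.3],"roll":0},{"xyz":[0,0,-0.27],"roll":0},{"xyz":[0,0,0],"roll":0}]'; python3 -m crank '[{"xyz":[0,0,0],"roll":0},{"xyz":[0,0,0],"roll":0},{"xyz":[0,0,0],"roll":0},{"xyz":[0,0,0],"roll":0},{"xyz":[0,0,0],"roll":0},{"xyz":[0,0,0],"roll":0}]' 0.4
```

```text
t: 2.4
position: [0.4303, 0.162, 0.0166]
ee_rot: [-3.14, -0.002, 2.723]
ft_force: [-0.7, 0.1, 0.8]
gripper_width: 1.0
t: 3.0
position: [0.4313, 0.1624, 0.0183]
ee_rot: [3.141, 0.0, 2.723]
ft_force: [-0.3, 0.9, 1.4]
gripper_width: 0.636
```

```bash
python3 -m crank '[{"xyz":[0,0,0.4],"roll":0},{"xyz":[0,0,0.8],"roll":0},{"xyz":[0,0,0.8],"roll":0},{"xyz":[0,0,0.8],"roll":0},{"xyz":[0,0,0.8],"roll":0},{"xyz":[0,-0.4,0.2],"roll":8},{"xyz":[0,-0.6,0],"roll":8},{"xyz":[0,-0.6,0],"roll":8}]'; python3 -m crank '[{"xyz":[0,-0.6,0],"roll":8},{"xyz":[0,-0.6,0],"roll":8},{"xyz":[0,-0.6,0],"roll":5.6},{"xyz":[0,0,0],"roll":0},{"xyz":[0,0,0],"roll":0}]'; python3 - <<'E'
from h import *
s=arm.get_state(); p,d=imaging.grab_frame("wrist"); np.savez("pics/w2.npz",p=p,d=d,pos=s["position"],rot=s["ee_rot"]); cv2.imwrite("pics/w2.png",p[...,::-1])
print(s)
E
```

```text
t: 3.8
position: [0.431, 0.0977, 0.1703]
ee_rot: [-3.142, 0.0, -3.135]
ft_force: [0.0, -0.3, -1.1]
gripper_width: 0.636
t: 4.3
position: [0.4311, 0.0263, 0.17]
ee_rot: [3.141, -0.0, -2.767]
ft_force: [-0.3, 1.5, -2.4]
gripper_width: 0.636
{'t': 4.3, 'joint_pos': array([-2.40728847e-02,  8.35678720e-02,  1.89309802e+00,  9.80579815e-05,
        1.16523705e+00, -1.96960806e+00]), 'qd': array([ 0.02393942,  0.00073438, -0.00378587,  0.00076024, -0.00013212,
        0.01317605]), 'joint_torque': array([ -1.29815597, -38.67988586, -33.43485475,  -0.10019603,
         0.04349667,  -0.47661955]), 'position': array([0.43108134, 0.02625463, 0.17002642]), 'ee_rot': array([ 3.14138914e+00, -2.50953469e-04, -2.76689248e+00]), 'ft_force': array([-0.30618946,  1.48839544, -2.40227399]), 'ft_torque': array([ 0.00955431, -0.00392372,  0.00963727]), 'gripper_width': 0.6358930511708567}
```

View pics/w2.png

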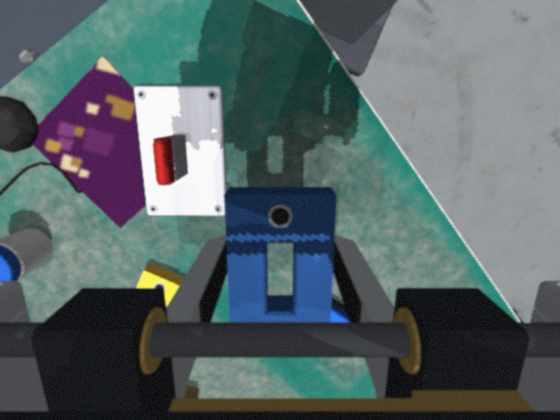

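```bash
python3 - <<'E'
from h import *
z=np.load("pics/w2.npz"); p,d=z["p"],z["d"]; s=dict(position=z["pos"],ee_rot=z["rot"]); C=cam("wrist",s); P=cloud(d,C); H=hsv(p)
cor=np.array([(134,87),(222,87),(226,215),(147,216)]); scr=np.array([(141,94),(213,94),(219,209),(153,209)])
for q in(cor,scr):
    W=atz(q,.012,C)[:,:2]*1000; e=(W[2]-W[1]+W[3]-W[0]); print(W.round(1).tolist(),W.mean(0).round(1),np.degrees(np.arctan2(e[1],e[0])).round(2))
m=((H[...,0]<8)|(H[...,0]>172))&(H[...,1]>150); m[:,:130]=0; m[:,240:]=0
Q=P[m&(P[...,2]>.06)]; print(len(Q),Q.min(0),Q.max(0))
t=m&(P[...,2]>.070); Q=P[t]; print("top red",len(Q),Q.mean(0)); 
(c,wh,a)=cv2.minAreaRect((Q[:,:2]*1000).astype(np.float32)); print(c,wh,a)
b=(H[...,0]>100)&(H[...,0]<125)&(H[...,1]>120)&(P[...,2]>.14)
l=(P[b]-s["position"])@R.from_euler("xyz",s["ee_rot"]).as_matrix()*1000
print("blk",len(l),np.percentile(l,[0.5,50,99.5],axis=0).round(1)); print(l[abs(l[:,2]-np.median(l[:,2]))<3].mean(0))
E
python3 - <<'E'
import cv2
p=cv2.imread("pics/w2.png")
cv2.imwrite("pics/w2c.png",cv2.resize(p[70:340,125:365],None,fx=2.2,fy=2.2,interpolation=cv2.INTER_CUBIC))
E
```

```text
[[385.6, -140.4], [355.0, -62.4], [474.5, -17.5], [506.0, -94.9]] [430.3 -78.8] 20.63
[[389.3, -132.5], [364.1, -68.4], [470.9, -26.5], [496.2, -91.1]] [430.1 -79.6] 21.3
717 [ 0.35904891 -0.08929073  0.06008111] [ 0.44691336 -0.00123205  0.3380406 ]
top red 507 [ 0.42834727 -0.07850693  0.07521706]
(403.32012939453125, -44.680931091308594) (83.30133819580078, 90.36592864990234) 3.4191441535949707
blk 13036 [[ -41.2  -44.2 -120.8]
 [   5.9    0.    -1.4]
 [  37.1   43.    16.4]]
[ 0.73426598  0.18536358 -1.40669253]
```

View pics/w2c.png

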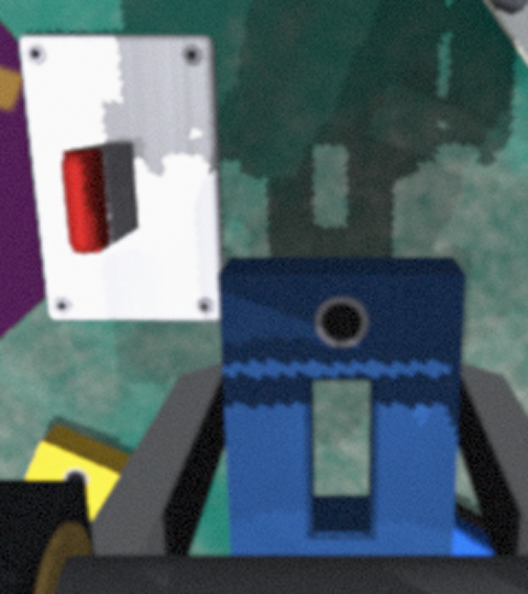

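```bash
python3 - <<'E'
from h import *
z=np.load("pics/w2.npz"); p,d=z["p"],z["d"]; s=dict(position=z["pos"],ee_rot=z["rot"]); C=cam("wrist",s); P=cloud(d,C); H=hsv(p)
M=R.from_euler("xyz",s["ee_rot"]).as_matrix(); print(np.degrees(s["ee_rot"]))
q=np.array([(267.3,241.8),(294.1,241.8),(294.1,314.1),(267.3,314.1)])
W=atz(q,s["position"][2]+.0014,C); l=(W-s["position"])@M*1000; print("slot tool",l.round(1),l.mean(0))
m=((H[...,0]<8)|(H[...,0]>172))&(H[...,1]>150)&(abs(P[...,2]-.07)<.006); m[:,:140]=0; m[:,185:]=0; m[:130]=0;m[190:]=0
Q=P[m]; print(len(Q),cv2.minAreaRect((Q[:,:2]*1000).astype(np.float32)),Q.mean(0))
g=(H[...,0]>100)&(H[...,1]>120)&(abs(P[...,2]-.1714)<.004); l=(P[g]-s["position"])@M*1000
l=l[(abs(l[:,1])<35)]; print(cv2.minAreaRect(l[:,:2].astype(np.float32)))
E
```

```text
[ 1.79988340e+02 -1.43785746e-02 -1.58531261e+02]
slot tool [[  9.8  -6.8  -1.4]
 [  9.8   8.1  -1.4]
 [-36.    8.6  -1.4]
 [-36.   -7.3  -1.4]] [-13.0804177    0.6583097   -1.40314867]
648 ((429.05706787109375, -79.1546630859375), (37.66974639892578, 9.837416648864746), 22.27794647216797) [ 0.42813638 -0.07855512  0.07177828]
((-2.512115478515625, 0.2855854034423828), (79.3076171875, 60.93953323364258), 0.13911542296409607)
```

```bash
python3 -m crank '[{"xyz":[-0.1,-0.9,0],"roll":0.1},{"xyz":[-0.1,-0.9,0],"roll":0},{"xyz":[-0.1,-0.8,0],"roll":0},{"xyz":[-0.02,-0.17,-0.3],"roll":0},{"xyz":[0,0,-0.6],"roll":0},{"xyz":[0,0,-0.5],"roll":0},{"xyz":[0,0,0],"roll":0},{"xyz":[0,0,0],"roll":0}]'; python3 - <<'E'
from h import *
s=arm.get_state(); p,d=imaging.grab_frame("wrist"); np.savez("pics/w3.npz",p=p,d=d,pos=s["position"],rot=s["ee_rot"]); 
cv2.imwrite("pics/w3c.png",cv2.resize(p[160:340,200:360],None,fx=3.3,fy=3.3,interpolation=cv2.INTER_CUBIC)[...,::-1])
print(s["position"],np.degrees(s["ee_rot"]))
E
```

```text
t: 5.15
position: [0.4186, -0.0837, 0.1143]
ee_rot: [3.141, -0.0, -2.762]
ft_force: [0.2, -1.5, -1.2]
gripper_width: 0.635
[ 0.41856636 -0.08369319  0.11429121] [ 1.79973219e+02 -2.59125130e-02 -1.58250989e+02]
```

View pics/w3c.png

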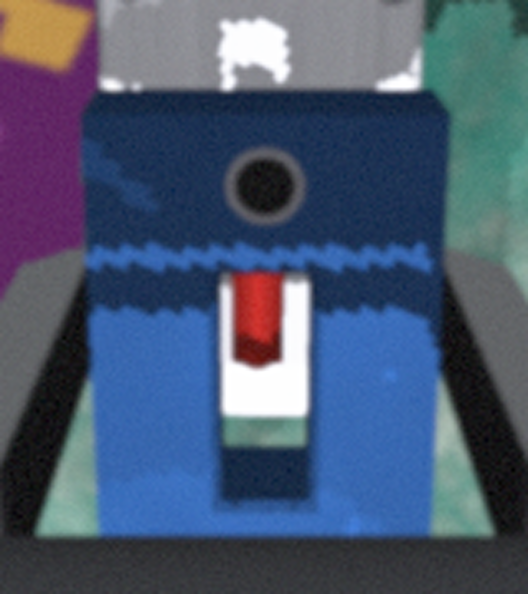

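```bash
cat > fit.py <<'E'
from h import *
def fit(f,sx,sy,k,off,bx,bfar,topoff):
    # slot (crop px) left,right / near,far at block top; bar left,right, far end
    z=np.load(f); s=dict(position=z["pos"],ee_rot=z["rot"]); C=cam("wrist",s); M=R.from_euler("xyz",s["ee_rot"]).as_matrix()
    loc=lambda u,v,zz:((atz([(u/k+off[0],v/k+off[1])],zz,C)-s["position"])@M*1000)[0]
    zt=s["position"][2]+topoff; sm=sum(sx)/2; bm=sum(bx)/2; vy=sum(sy)/2
    L,Rr,N,F=loc(sx[0],vy,zt),loc(sx[1],vy,zt),loc(sm,sy[0],zt),loc(sm,sy[1],zt)
    l,r=loc(bx[0],bfar-30,.069),loc(bx[1],bfar-30,.069); e=loc(bm,bfar,.0713)
    print("slot y",L[1],Rr[1],"x",F[0],N[0]); print("bar y",l[1],r[1],"far x",e[0]-.7)
    sc=np.array([(F[0]+N[0])/2,(L[1]+Rr[1])/2]); sc2=F[0]+22; bc=np.array([e[0]-.7+20,(l[1]+r[1])/2])
    dt=np.r_[bc-sc,0]; print("slot c",sc,"from far",sc2,"bar c",bc); print("move tool",dt,"world mm",M@dt,"units",M@dt/40)
E
python3 - <<'E'
from fit import *
fit("pics/w3.npz",(219,311),(275,510),3.3,(200,160),(233,281),367,.0014)
z=np.load("pics/w3.npz"); p,d=z["p"],z["d"]; s=dict(position=z["pos"],ee_rot=z["rot"]); C=cam("wrist",s); M=R.from_euler("xyz",s["ee_rot"]).as_matrix(); P=cloud(d,C); H=hsv(p)
m=((H[...,0]<8)|(H[...,0]>172))&(H[...,1]>150)&(P[...,2]<.1); m[:,:260]=0; m[:,300:]=0;m[290:]=0
l=(P[m]-s["position"])@M*1000; print(len(l),np.percentile(l,[1,50,99],axis=0).round(1)); k=l[l[:,2]<44]
r=np.argwhere(m); 
for v in np.unique(r[:,0])[::4]: u=r[r[:,0]==v,1]; print(v,u.min(),u.max())
E
```

```text
slot y -7.5460197478393125 8.40736903132602 x -36.28791531301899 8.91761849821957
bar y -6.454820759704441 4.039507622046922 far x -31.566111693700584
slot c [-13.68514841   0.43067464] from far -14.287915313018992 bar c [-11.56611169  -1.20765657]
move tool [ 2.11903671 -1.63833121  0.        ] world mm [-1.36112572e+00 -2.30689889e+00  1.92563517e-04] units [-3.40281431e-02 -5.76724722e-02  4.81408793e-06]
334 [[-27.6  -5.8  39.1]
 [-17.2  -1.1  40.6]
 [ -7.9   3.1  42.7]]
243 271 284
247 272 284
251 272 284
255 272 284
259 272 284
263 272 283
267 272 283
```

The crop shows the red bar through the slot, slightly left of centre and a little towards the near end; correcting about (-1.4,-2.3) mm and lowering.

```bash
python3 -m crank '[{"xyz":[-0.03,-0.06,0],"roll":0},{"xyz":[0,0,0],"roll":0},{"xyz":[0,0,-0.4],"roll":0},{"xyz":[0,0,-0.2],"roll":0},{"xyz":[0,0,-0.15],"roll":0},{"xyz":[0,0,-0.1],"roll":0},{"xyz":[0,0,0],"roll":0}]'; python3 - <<'E'
from h import *
s=arm.get_state(); p,d=imaging.grab_frame("wrist"); np.savez("pics/w4.npz",p=p,d=d,pos=s["position"],rot=s["ee_rot"]); 
cv2.imwrite("pics/w4c.png",cv2.resize(p[160:340,200:360],None,fx=3.3,fy=3.3,interpolation=cv2.INTER_CUBIC)[...,::-1])
print(s["position"],np.degrees(s["ee_rot"]),s["ft_force"],s["ft_torque"])
E
```

```text
t: 5.9
position: [0.4171, -0.0868, 0.0799]
ee_rot: [3.141, -0.0, -2.763]
ft_force: [-0.3, -0.3, -1.5]
gripper_width: 0.635
[ 0.41711805 -0.08683638  0.07990185] [ 1.79982951e+02 -2.31743558e-02 -1.58280446e+02] [-0.31479934 -0.28725562 -1.51570198] [ 0.01369649 -0.05225236  0.02219349]
```

View pics/w4c.png

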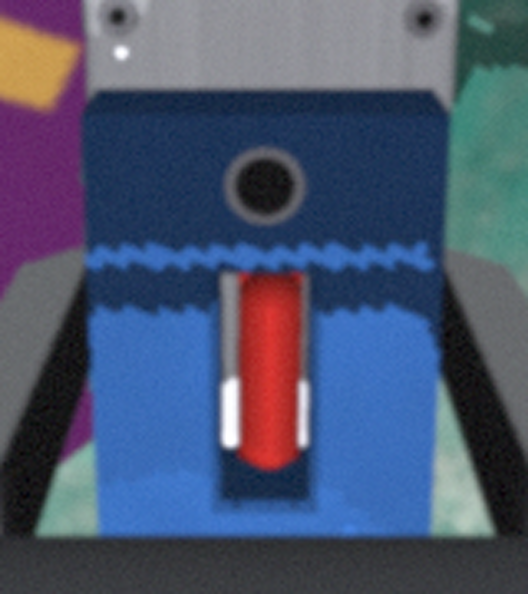

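```bash
python3 - <<'E'
from fit import *
fit("pics/w4.npz",(219,311),(275,510),3.3,(200,160),(238,302),470,.0014)
E
```

```text
slot y -7.546031388303683 8.407412786275048 x -36.28920264104489 8.91769174922733
bar y -4.638068118539874 7.438341907596314 far x -35.21052680569921
slot c [-13.68575545   0.4306907 ] from far -14.289202641044888 bar c [-15.21052681   1.40013689]
move tool [-1.52477136  0.9694462   0.        ] world mm [ 1.05776528e+00  1.46488434e+00 -3.28254983e-04] units [ 2.64441320e-02  3.66221085e-02 -8.20637458e-06]
```

```bash
python3 -m crank '[{"xyz":[0.02,0.035,0],"roll":0},{"xyz":[0,0,0],"roll":0},{"xyz":[0,0,-0.2],"roll":0},{"xyz":[0,0,-0.2],"roll":0},{"xyz":[0,0,-0.2],"roll":0},{"xyz":[0,0,-0.1],"roll":0},{"xyz":[0,0,0],"roll":0}]'; python3 -m crank '[{"xyz":[0,0,-0.1],"roll":0},{"xyz":[0,0,-0.1],"roll":0},{"xyz":[0,0,-0.1],"roll":0},{"xyz":[0,0,-0.1],"roll":0},{"xyz":[0,0,-0.05],"roll":0},{"xyz":[0,0,-0.03],"roll":0},{"xyz":[0,0,0],"roll":0},{"xyz":[0,0,0],"roll":0}]'
```

```text
t: 6.65
position: [0.4176, -0.0854, 0.0514]
ee_rot: [3.141, -0.001, -2.763]
ft_force: [-0.1, -0.2, -1.6]
gripper_width: 0.633
t: 7.45
position: [0.4181, -0.0855, 0.033]
ee_rot: [-3.141, 0.0, -2.762]
ft_force: [-0.6, 0.1, -1.9]
gripper_width: 0.633
```

```bash
for i in 1; do python3 -m crank '[{"xyz":[0,0,-0.03],"roll":0},{"xyz":[0,0,-0.03],"roll":0},{"xyz":[0,0,0],"roll":0}]'; python3 -m crank '[{"xyz":[0,0,-0.02],"roll":0},{"xyz":[0,0,0],"roll":0}]';  python3 -m crank '[{"xyz":[0,0,-0.02],"roll":0},{"xyz":[0,0,0],"roll":0}]'; done
```

```text
t: 7.75
position: [0.418, -0.0855, 0.0304]
ee_rot: [3.142, -0.0, -2.762]
ft_force: [0.4, -0.3, -0.6]
gripper_width: 0.637
t: 7.95
position: [0.4181, -0.0855, 0.0303]
ee_rot: [-3.142, -0.0, -2.762]
ft_force: [-5.0, 0.7, 10.8]
gripper_width: 0.634
t: 8.15
position: [0.4181, -0.0854, 0.0302]
ee_rot: [-3.142, 0.0, -2.762]
ft_force: [-11.8, 2.8, 27.2]
gripper_width: 0.634
```

```bash
python3 -m crank '[{"xyz":[0,0,0.03],"roll":0}]';  python3 -m crank '[{"xyz":[0,0,0],"roll":0},{"xyz":[0,0,0],"roll":0},{"xyz":[0,0,0],"roll":0},{"xyz":[0,0,0],"roll":0}]' 1; python3 -m crank '[{"xyz":[0,0,0.3],"roll":0},{"xyz":[0,0,0.8],"roll":0},{"xyz":[0,0,0.8],"roll":0},{"xyz":[0,0,0.8],"roll":0},{"xyz":[0.3,0,0.3],"roll":0},{"xyz":[0,0,0],"roll":0},{"xyz":[0,0,0],"roll":0}]'; python3 - <<'E'
from h import *
s=arm.get_state(); p,d=imaging.grab_frame("wrist"); np.savez("pics/w5.npz",p=p,d=d,pos=s["position"],rot=s["ee_rot"]); cv2.imwrite("pics/w5.png",p[...,::-1])
C=cam("wrist",s); P=cloud(d,C); H=hsv(p); h,sa=H[...,0],H[...,1]
m=(h>100)&(h<125)&(sa>120)&(P[...,2]<.05)&(P[...,2]>.02)&(np.hypot(P[...,0]-.43,P[...,1]+.08)<.07)
print("blue",m.sum(),np.percentile(P[m][:,2],[5,50,95]),rect(m,.032,C))
m=(h>20)&(h<35)&(sa>150)&(abs(P[...,2]-.02)<.01); print("yel",m.sum(),m.sum()>50 and rect(m,.02,C))
E
```

```text
t: 8.25
position: [0.4181, -0.0855, 0.0306]
ee_rot: [-3.141, 0.0, -2.762]
ft_force: [-0.6, -0.3, -2.2]
gripper_width: 0.634
t: 8.65
position: [0.418, -0.0855, 0.03]
ee_rot: [3.142, -0.0, -2.762]
ft_force: [-0.9, 0.8, 0.4]
gripper_width: 0.941
t: 9.35
position: [0.4296, -0.0853, 0.1499]
ee_rot: [3.141, -0.0, -2.762]
ft_force: [-0.4, -0.4, -0.3]
gripper_width: 0.999
blue 5073 [0.03059869 0.03178073 0.03290717] {'n': 5073, 'c': (429.4, -80.7), 'size': (99.0, 57.6), 'long_axis_deg': 21.6}
yel 1061 {'n': 851, 'c': (626.1, -64.1), 'size': (47.3, 44.6), 'long_axis_deg': 85.1}
```

View pics/w5.png

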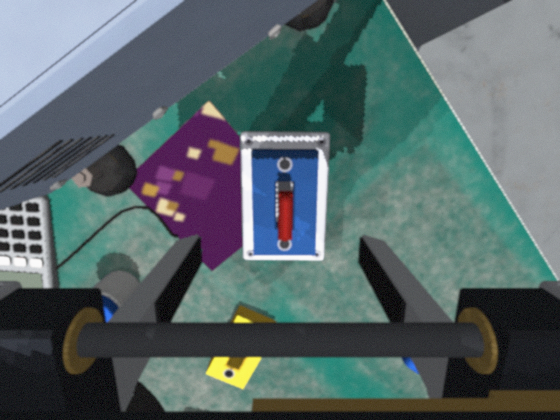

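```bash
python3 - <<'E'
from h import *
for n in("top","scene"):
    z=np.load(f"pics/{n}0.npz"); P=cloud(z["d"],cam(n)); ok=z["d"]>0
    X,Y,Z=P[...,0],P[...,1],P[...,2]
    print(n,"y -.25 .. .1")
    for x in np.arange(.55,.9,.04):
        print(round(x,2),[int(1000*Z[m].max()) if (m:=ok&(abs(X-x)<.02)&(abs(Y-y)<.025)&(Z<1)).any() else -1 for y in np.arange(-.25,.15,.05)])
E
python3 -m crank '[{"xyz":[0.9,0.12,0.2],"roll":-7},{"xyz":[0.9,0.12,0],"roll":-7},{"xyz":[0.9,0.12,0],"roll":-7},{"xyz":[0.9,0.12,0],"roll":-6},{"xyz":[0.3,0.1,0],"roll":0},{"xyz":[0,0,0],"roll":0},{"xyz":[0,0,0],"roll":0}]'; python3 - <<'E'
from h import *
s=arm.get_state(); p,d=imaging.grab_frame("wrist"); np.savez("pics/w6.npz",p=p,d=d,pos=s["position"],rot=s["ee_rot"]); cv2.imwrite("pics/w6.png",p[...,::-1])
C=cam("wrist",s); P=cloud(d,C); H=hsv(p); h,sa=H[...,0],H[...,1]
print(s["position"],np.degrees(s["ee_rot"]))
m=(h>20)&(h<35)&(sa>150)&(abs(P[...,2]-.02)<.007); print("yel",m.sum(),m.sum()>50 and rect(m,.02,C))
E
```

```text
top y -.25 .. .1
0.55 [8, 63, 6, 22, 24, 6, 7, 28]
0.59 [68, 69, 5, 25, 27, 6, 6, 7]
0.63 [16, 64, 7, 25, 26, 8, 7, 10]
0.67 [7, 7, 6, 6, 25, 7, 7, 213]
0.71 [22, 23, 19, 7, 39, 38, 35, 207]
0.75 [342, 341, 27, 39, 41, 40, 41, 256]
0.79 [341, 343, 342, 38, 40, 107, 97, 137]
0.83 [224, 225, 342, 342, 340, 106, 105, 404]
0.87 [-1, 220, -1, 341, 342, 342, 150, 425]
scene y -.25 .. .1
0.55 [7, 4, 5, 22, 22, 4, 5, 28]
0.59 [64, 66, 4, 23, 23, 5, 4, 5]
0.63 [17, 64, 4, 24, 24, 4, 4, 4]
0.67 [4, 4, 4, 21, 21, 4, 5, 214]
0.71 [-1, 3, 4, 4, 37, 37, 36, 204]
0.75 [340, 339, -1, 37, 38, 40, 37, 256]
0.79 [341, 341, 340, -1, 38, 106, 99, 4]
0.83 [223, 331, 341, 341, 340, 104, 102, 404]
0.87 [80, 221, 285, 340, 342, 341, 149, 452]
t: 10.1
position: [0.585, -0.0623, 0.1571]
ee_rot: [3.141, -0.002, 3.05]
ft_force: [-0.4, -1.0, -0.7]
gripper_width: 0.999
[ 0.58497372 -0.06231395  0.15706787] [ 1.79993038e+02 -1.22754817e-01  1.74751974e+02]
yel 2894 {'n': 2738, 'c': (606.6, -61.5), 'size': (84.4, 45.9), 'long_axis_deg': -5.3}
```

```bash
python3 -m crank '[{"xyz":[0.54,0.02,-0.6],"roll":0},{"xyz":[0,0,-0.8],"roll":0},{"xyz":[0,0,-0.8],"roll":0},{"xyz":[0,0,-0.4],"roll":0},{"xyz":[0,0,0],"roll":0},{"xyz":[0,0,0],"roll":0}]'
```

```text
t: 10.75
position: [0.6079, -0.0617, 0.0555]
ee_rot: [-3.142, 0.001, 3.049]
ft_force: [-0.1, 0.3, -0.1]
gripper_width: 1.004
```

```bash
python3 -m crank '[{"xyz":[-0.03,0,-0.4],"roll":0},{"xyz":[0,0,-0.3],"roll":0},{"xyz":[0,0,-0.21],"roll":0},{"xyz":[0,0,0],"roll":0},{"xyz":[0,0,0],"roll":0}]';python3 -m crank '[{"xyz":[0,0,0],"roll":0},{"xyz":[0,0,0],"roll":0},{"xyz":[0,0,0],"roll":0},{"xyz":[0,0,0],"roll":0},{"xyz":[0,0,0],"roll":0},{"xyz":[0,0,0],"roll":0},{"xyz":[0,0,0],"roll":0}]' 0.3
```

```text
t: 11.25
position: [0.6067, -0.0615, 0.0182]
ee_rot: [-3.142, 0.0, 3.05]
ft_force: [0.3, 1.5, -1.0]
gripper_width: 1.0
t: 11.95
position: [0.6064, -0.0614, 0.0177]
ee_rot: [3.142, 0.0, 3.049]
ft_force: [-0.6, -0.1, 0.3]
gripper_width: 0.486
```

```bash
python3 -m crank '[{"xyz":[0,0,0.3],"roll":0},{"xyz":[0,0,0.8],"roll":0},{"xyz":[0,0,0.8],"roll":0},{"xyz":[-0.3,0,0.8],"roll":4},{"xyz":[-0.8,-0.1,0.3],"roll":7},{"xyz":[-0.8,-0.1,0],"roll":7},{"xyz":[-0.8,-0.1,0],"roll":7},{"xyz":[-0.8,-0.1,0],"roll":2}]'; python3 -m crank '[{"xyz":[-0.8,-0.06,0],"roll":0},{"xyz":[0,0,0],"roll":0},{"xyz":[0,0,-0.3],"roll":0},{"xyz":[0,0,0],"roll":0},{"xyz":[0,0,0],"roll":0}]'; python3 - <<'E'
from h import *
print(np.degrees(arm.get_state()["ee_rot"]))
E
```

```text
t: 12.75
position: [0.465, -0.0775, 0.1384]
ee_rot: [-3.141, 0.0, -2.758]
ft_force: [0.6, -0.0, -1.5]
gripper_width: 0.484
t: 13.25
position: [0.4348, -0.0797, 0.1253]
ee_rot: [3.141, -0.001, -2.762]
ft_force: [-0.4, -0.4, -1.8]
gripper_width: 0.489
[ 1.79965585e+02 -4.54073926e-02 -1.58259403e+02]
```

```bash
python3 -m crank '[{"xyz":[-0.12,0,-0.15],"roll":0},{"xyz":[0,0,0],"roll":0},{"xyz":[0,0,0],"roll":0}]'; python3 - <<'E'
from h import *
s=arm.get_state(); p,d=imaging.grab_frame("wrist"); np.savez("pics/w7.npz",p=p,d=d,pos=s["position"],rot=s["ee_rot"]); 
cv2.imwrite("pics/w7c.png",cv2.resize(p[160:340,200:360],None,fx=3.3,fy=3.3,interpolation=cv2.INTER_CUBIC)[...,::-1])
M=R.from_euler("xyz",s["ee_rot"]).as_matrix(); C=cam("wrist",s);P=cloud(d,C); H=hsv(p)
m=(H[...,0]>20)&(H[...,0]<35)&(H[...,1]>150); l=(P[m]-s["position"])@M*1000; print(s["position"],m.sum(),np.percentile(l[:,2],[5,50,95]))
E
```

```text
t: 13.55
position: [0.4295, -0.0798, 0.1196]
ee_rot: [3.141, -0.0, -2.762]
ft_force: [1.0, 0.2, -2.0]
gripper_width: 0.487
[ 0.42954825 -0.07979304  0.11956897] 9110 [-3.35072216 -1.99343422  6.78231083]
```

View pics/w7c.png

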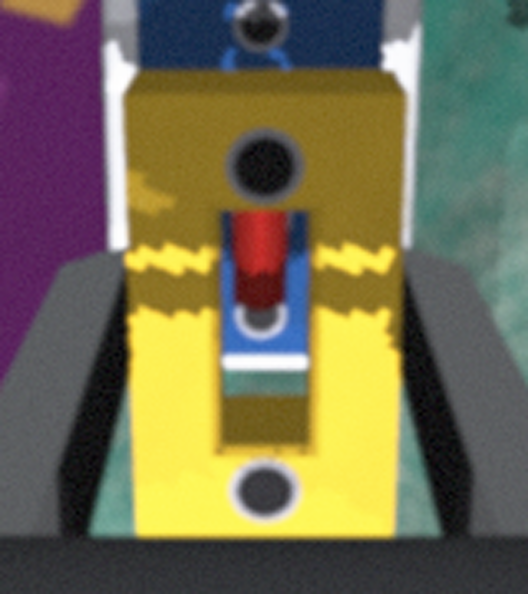

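```bash
python3 - <<'E'
from fit import *
fit("pics/w7.npz",(219,312),(211,453),3.3,(200,160),(235,286),309,.002)
E
```

```text
slot y -7.385193543811598 8.418858608200248 x -24.40742077945948 20.46508768589975
bar y -6.05975744652953 5.1886688174152065 far x -20.235736153142152
slot c [-1.97116655  0.51683253] from far -2.4074207794594784 bar c [-0.23573615 -0.43554431]
move tool [ 1.73543039 -0.95237685  0.        ] world mm [-1.25967332e+00 -1.52707672e+00  3.45093876e-04] units [-3.14918331e-02 -3.81769180e-02  8.62734690e-06]
```

```bash
python3 -m crank '[{"xyz":[-0.013,-0.032,0],"roll":0},{"xyz":[0,0,0],"roll":0},{"xyz":[0,0,-0.4],"roll":0},{"xyz":[0,0,-0.25],"roll":0},{"xyz":[0,0,-0.1],"roll":0},{"xyz":[0,0,-0.1],"roll":0},{"xyz":[0,0,0],"roll":0},{"xyz":[0,0,0],"roll":0}]'; python3 - <<'E'
from h import *
s=arm.get_state(); p,d=imaging.grab_frame("wrist"); np.savez("pics/w8.npz",p=p,d=d,pos=s["position"],rot=s["ee_rot"]); 
H=hsv(p); red=((H[...,0]<8)|(H[...,0]>172))&(H[...,1]>130); yel=(H[...,0]>18)&(H[...,0]<35)&(H[...,1]>120)
for v in range(222,300,5):
    r=np.flatnonzero(red[v,255:305])+255; y=np.flatnonzero(~yel[v,255:305])+255
    print(v,"red",(r.min(),r.max()) if len(r) else None,"slot",(y.min(),y.max()) if len(y) else None)
print(s["position"],np.degrees(s["ee_rot"]))
E
```

```text
t: 14.4
position: [0.4293, -0.0811, 0.086]
ee_rot: [-3.141, 0.0, -2.762]
ft_force: [0.1, 0.9, -0.9]
gripper_width: 0.488
222 red None slot None
227 red (np.int64(272), np.int64(289)) slot (np.int64(267), np.int64(293))
232 red (np.int64(272), np.int64(289)) slot (np.int64(267), np.int64(293))
237 red (np.int64(271), np.int64(289)) slot (np.int64(267), np.int64(293))
242 red (np.int64(271), np.int64(289)) slot (np.int64(267), np.int64(293))
247 red (np.int64(271), np.int64(289)) slot (np.int64(267), np.int64(293))
252 red (np.int64(271), np.int64(289)) slot (np.int64(267), np.int64(292))
257 red (np.int64(271), np.int64(289)) slot (np.int64(267), np.int64(292))
262 red (np.int64(271), np.int64(288)) slot (np.int64(267), np.int64(292))
267 red (np.int64(272), np.int64(288)) slot (np.int64(267), np.int64(293))
272 red (np.int64(272), np.int64(287)) slot (np.int64(267), np.int64(293))
277 red (np.int64(278), np.int64(280)) slot (np.int64(267), np.int64(293))
282 red None slot None
287 red None slot None
292 red None slot None
297 red None slot None
[ 0.42926518 -0.08114961  0.08601472] [-1.79987143e+02  1.79107180e-02 -1.58274629e+02]
```

```bash
python3 - <<'E'
from fit import *
fit("pics/w8.npz",(267,293.5),(224,297.3),1,(0,0),(271,289),277.5,.002)
E
```

```text
slot y -7.028834541127492 7.832664664289552 x -24.43459038119645 20.43533645205441
bar y -5.269002614762707 5.850294466559448 far x -21.399883164707482
slot c [-1.99962696  0.40191506] from far -2.4345903811964504 bar c [-1.39988316  0.29064593]
move tool [ 0.5997438  -0.11126914  0.        ] world mm [-5.15956057e-01 -3.25365590e-01 -1.62512702e-04] units [-1.28989014e-02 -8.13413974e-03 -4.06281756e-06]
```

```bash
python3 -m crank '[{"xyz":[0,0,-0.2],"roll":0},{"xyz":[0,0,-0.2],"roll":0},{"xyz":[0,0,-0.1],"roll":0},{"xyz":[0,0,-0.1],"roll":0},{"xyz":[0,0,-0.1],"roll":0},{"xyz":[0,0,-0.1],"roll":0},{"xyz":[0,0,0],"roll":0},{"xyz":[0,0,0],"roll":0}]'; python3 -m crank '[{"xyz":[0,0,-0.04],"roll":0},{"xyz":[0,0,-0.03],"roll":0},{"xyz":[0,0,0],"roll":0}]'
```

```text
t: 15.25
position: [0.4291, -0.0811, 0.0537]
ee_rot: [3.142, 0.0, -2.762]
ft_force: [-0.4, 0.1, -1.9]
gripper_width: 0.485
t: 15.55
position: [0.429, -0.0811, 0.0508]
ee_rot: [3.142, -0.0, -2.762]
ft_force: [0.5, -0.1, -3.0]
gripper_width: 0.486
```

```bash
python3 -m crank '[{"xyz":[0,0,-0.02],"roll":0},{"xyz":[0,0,0],"roll":0}]'; python3 -m crank '[{"xyz":[0,0,-0.02],"roll":0},{"xyz":[0,0,0],"roll":0}]'; python3 -m crank '[{"xyz":[0,0,-0.02],"roll":0},{"xyz":[0,0,0],"roll":0}]'
```

```text
t: 15.75
position: [0.4291, -0.0811, 0.0501]
ee_rot: [3.142, -0.0, -2.762]
ft_force: [-0.2, -0.4, -1.4]
gripper_width: 0.483
t: 15.95
position: [0.4292, -0.0811, 0.0497]
ee_rot: [-3.141, 0.0, -2.762]
ft_force: [-2.2, -0.2, 4.4]
gripper_width: 0.488
t: 16.15
position: [0.4292, -0.0811, 0.0496]
ee_rot: [-3.141, 0.0, -2.762]
ft_force: [-9.2, 1.9, 20.5]
gripper_width: 0.485
```

```bash
python3 -m crank '[{"xyz":[0,0,0.03],"roll":0}]';  python3 -m crank '[{"xyz":[0,0,0],"roll":0},{"xyz":[0,0,0],"roll":0},{"xyz":[0,0,0],"roll":0},{"xyz":[0,0,0],"roll":0},{"xyz":[0,0,0],"roll":0}]' 1; python3 -m crank '[{"xyz":[0,0,0.4],"roll":0},{"xyz":[0,0,0.8],"roll":0},{"xyz":[0.03,0.02,0.8],"roll":0},{"xyz":[0,0,0.6],"roll":0},{"xyz":[0,0,0],"roll":0},{"xyz":[0,0,0],"roll":0}]'; python3 - <<'E'
from h import *
s=arm.get_state(); p,d=imaging.grab_frame("wrist"); np.savez("pics/w9.npz",p=p,d=d,pos=s["position"],rot=s["ee_rot"]); cv2.imwrite("pics/w9.png",p[...,::-1])
C=cam("wrist",s); P=cloud(d,C); H=hsv(p); h,sa=H[...,0],H[...,1]
print(s["position"],np.degrees(s["ee_rot"]))
m=(h>18)&(h<35)&(sa>120)&(P[...,2]<.07)&(P[...,2]>.04); print("yel",np.percentile(P[m][:,2],[5,50,95]),rect(m,.052,C))
m=((h<8)|(h>172))&(sa>150)&(abs(P[...,2]-.07)<.008)&(np.hypot(P[...,0]-.43,P[...,1]+.08)<.03); print("red",rect(m,.072,C))
E
```

```text
t: 16.25
position: [0.4292, -0.0811, 0.0501]
ee_rot: [-3.141, 0.0, -2.762]
ft_force: [-0.3, -0.0, -2.7]
gripper_width: 0.486
t: 16.75
position: [0.4291, -0.0811, 0.0497]
ee_rot: [3.142, -0.0, -2.762]
ft_force: [0.6, 0.6, -0.2]
gripper_width: 0.879
t: 17.35
position: [0.4302, -0.0803, 0.1534]
ee_rot: [-3.141, 0.0, -2.762]
ft_force: [-0.0, -0.1, -0.9]
gripper_width: 0.999
[ 0.43019726 -0.08029695  0.15343801] [-1.79991668e+02  1.37059148e-02 -1.58277636e+02]
yel [0.04988048 0.05169455 0.05284435] {'n': 3602, 'c': (429.3, -80.9), 'size': (83.8, 45.6), 'long_axis_deg': 21.7}
red {'n': 607, 'c': (428.7, -80.8), 'size': (40.5, 10.6), 'long_axis_deg': 21.4}
```

View pics/w9.png

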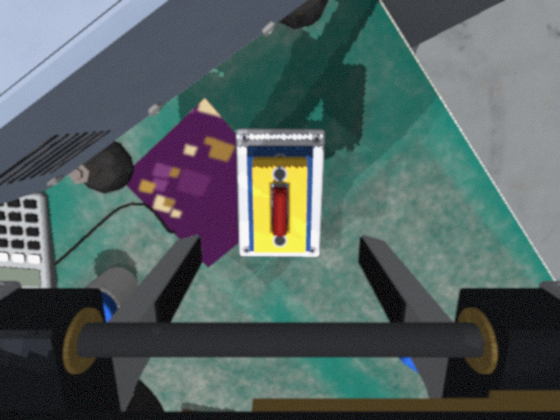

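The view shows yellow flat over blue with the red bar above it at (279,212), everything aligned. Checking the swing room before the turn.

```bash
python3 - <<'E'
from h import *
for n in ("top","scene"):
    z=np.load(f"pics/{n}0.npz"); P=cloud(z["d"],cam(n)); m=(z["d"]>0)&(P[...,2]>.1)&(P[...,2]<.6); Q=P[m]
    v=Q[:,:2]-[.430,-.080]; r=np.hypot(*v.T); a=np.degrees(np.arctan2(v[:,1],v[:,0]))
    for lo in range(-180,180,20):
        k=(a>=lo)&(a<lo+20)
        if k.any() and r[k].min()<.25: print(n,lo,r[k].min().round(3),"z",Q[k][r[k].argmin(),2].round(3))
E
python3 -m crank '[{"xyz":[0,0,-0.8],"roll":0},{"xyz":[0,0,-0.8],"roll":0},{"xyz":[0,0,-0.3],"roll":0},{"xyz":[0,0,-0.2],"roll":0},{"xyz":[0,0,0],"roll":0},{"xyz":[0,0,0],"roll":0}]'
```

```text
top -180 0.143 z 0.187
top -160 0.122 z 0.192
top -140 0.118 z 0.19
top -120 0.119 z 0.178
top -100 0.132 z 0.188
top -80 0.17 z 0.104
scene -180 0.141 z 0.142
scene -160 0.12 z 0.162
scene -140 0.115 z 0.193
scene -120 0.117 z 0.185
scene -100 0.13 z 0.185
scene -80 0.168 z 0.188
t: 18.0
position: [0.4308, -0.0805, 0.0705]
ee_rot: [-3.141, 0.001, -2.762]
ft_force: [0.4, -0.4, 0.2]
gripper_width: 0.998
```

```bash
python3 -m crank '[{"xyz":[0,0,-0.085],"roll":0},{"xyz":[0,0,0],"roll":0}]'; python3 -m crank '[{"xyz":[0,0,0],"roll":0},{"xyz":[0,0,0],"roll":0},{"xyz":[0,0,0],"roll":0},{"xyz":[0,0,0],"roll":0},{"xyz":[0,0,0],"roll":0},{"xyz":[0,0,0],"roll":0},{"xyz":[0,0,0],"roll":0},{"xyz":[0,0,0],"roll":0}]' 0;python3 -m crank '[{"xyz":[0,0,0],"roll":0},{"xyz":[0,0,0],"roll":0},{"xyz":[0,0,0],"roll":0},{"xyz":[0,0,0],"roll":0}]'
```

```text
t: 18.2
position: [0.4304, -0.0804, 0.0666]
ee_rot: [-3.141, 0.001, -2.762]
ft_force: [-0.7, 0.4, 0.5]
gripper_width: 1.001
t: 19.0
position: [0.4303, -0.0803, 0.0663]
ee_rot: [3.142, -0.0, -2.762]
ft_force: [-0.6, 0.5, 0.5]
gripper_width: 0.355
t: 19.4
position: [0.4304, -0.0805, 0.0664]
ee_rot: [-3.141, 0.0, -2.763]
ft_force: [1.4, -3.3, -1.5]
gripper_width: 0.122
```

```bash
python3 -m crank '[{"xyz":[0,0,0],"roll":0},{"xyz":[0,0,0],"roll":-4},{"xyz":[0,0,0],"roll":-5},{"xyz":[0,0,0],"roll":-5},{"xyz":[0,0,0],"roll":-5},{"xyz":[0,0,0],"roll":-5},{"xyz":[0,0,0],"roll":-5},{"xyz":[0,0,0],"roll":0}]'; python3 -c "
from h import *
s=arm.get_state();print(np.degrees(s['ee_rot']),s['ft_force'],s['ft_torque'],s['gripper_width'])"
```

```text
t: 20.2
position: [0.4304, -0.0805, 0.0663]
ee_rot: [-3.141, 0.0, 3.013]
ft_force: [1.2, -4.8, -2.3]
gripper_width: 0.124
[-1.79978541e+02  2.08792504e-02  1.72647417e+02] [ 1.20406281 -4.80471973 -2.2624449 ] [-0.89461754 -0.25087264 -0.06940256] 0.12400751500857903
```

```bash
python3 -m crank '[{"xyz":[0,0,0],"roll":-8},{"xyz":[0,0,0],"roll":-8},{"xyz":[0,0,0],"roll":-8},{"xyz":[0,0,0],"roll":-8},{"xyz":[0,0,0],"roll":-8},{"xyz":[0,0,0],"roll":-8},{"xyz":[0,0,0],"roll":-8},{"xyz":[0,0,0],"roll":0}]'; python3 -m crank '[{"xyz":[0,0,0],"roll":-3},{"xyz":[0,0,0],"roll":-2},{"xyz":[0,0,0],"roll":-1},{"xyz":[0,0,0],"roll":0}]'; python3 -c "
from h import *
s=arm.get_state();print(np.degrees(s['ee_rot']),s['ft_force'],s['ft_torque'],s['gripper_width'])"
```

```text
t: 21.0
position: [0.4304, -0.0805, 0.0663]
ee_rot: [3.142, 0.001, 2.035]
ft_force: [1.5, -5.2, -2.6]
gripper_width: 0.125
t: 21.4
position: [0.4304, -0.0806, 0.0664]
ee_rot: [3.141, 0.001, 1.935]
ft_force: [0.9, -5.3, -2.4]
gripper_width: 0.122
[1.79993272e+02 3.25944395e-02 1.10870121e+02] [ 0.91730182 -5.29154752 -2.39885168] [-0.99799241 -0.24398532  0.07988653] 0.12206998826049373
```

```bash
for i in 1 2; do python3 -m crank '[{"xyz":[0,0,0],"roll":-1},{"xyz":[0,0,0],"roll":0}]'; python3 -c "
from h import *
s=arm.get_state();print(np.degrees(s['ee_rot']),s['ft_torque'],s['gripper_width'])"; done
```

```text
t: 21.6
position: [0.4304, -0.0805, 0.0663]
ee_rot: [3.142, 0.001, 1.918]
ft_force: [1.4, -5.1, -1.3]
gripper_width: 0.124
[1.79999044e+02 3.35566145e-02 1.09893698e+02] [-1.03649746 -0.27239455  0.34895231] 0.12355492133696674
t: 21.8
position: [0.4304, -0.0806, 0.0663]
ee_rot: [3.142, 0.001, 1.901]
ft_force: [1.5, -5.1, -2.7]
gripper_width: 0.122
[1.79999980e+02 3.80830037e-02 1.08904141e+02] [-1.02142501 -0.20330386  0.42030224] 0.1220678000595757
```

```bash
python3 -m crank '[{"xyz":[0,0,0],"roll":0},{"xyz":[0,0,0],"roll":0},{"xyz":[0,0,0],"roll":0},{"xyz":[0,0,0],"roll":0}]' 0.5; python3 -m crank '[{"xyz":[0,0,0.3],"roll":0},{"xyz":[0,0,0.7],"roll":0},{"xyz":[0,0,0.8],"roll":0},{"xyz":[0,0,0.5],"roll":0},{"xyz":[0,0,0],"roll":0},{"xyz":[0,0,0],"roll":0}]'; python3 - <<'E'
from h import *
s=arm.get_state(); p,d=imaging.grab_frame("wrist"); cv2.imwrite("pics/w10.png",p[...,::-1])
C=cam("wrist",s); P=cloud(d,C); H=hsv(p); h,sa=H[...,0],H[...,1]
near=np.hypot(P[...,0]-.43,P[...,1]+.08)<.07
m=(h>18)&(h<35)&(sa>120)&(P[...,2]<.07)&(P[...,2]>.04)&near; print("yel",np.percentile(P[m][:,2],[5,50,95]),rect(m,.052,C))
m=((h<8)|(h>172))&(sa>150)&(abs(P[...,2]-.07)<.008)&near; print("red",rect(m,.072,C)); print(s["position"],s["ft_force"])
m=(h>100)&(h<125)&(sa>120)&(P[...,2]<.05)&(P[...,2]>.02)&near; print("blue",np.percentile(P[m][:,2],[5,50,95]))
E
```

```text
t: 22.2
position: [0.4302, -0.0802, 0.0663]
ee_rot: [-3.141, -0.0, 1.898]
ft_force: [-0.2, 0.1, 0.9]
gripper_width: 0.429
t: 22.8
position: [0.4302, -0.0803, 0.1584]
ee_rot: [3.141, 0.0, 1.898]
ft_force: [0.1, 0.1, -0.4]
gripper_width: 0.499
yel [0.04639513 0.05161597 0.05283508] {'n': 3321, 'c': (429.9, -78.8), 'size': (83.5, 47.4), 'long_axis_deg': 21.8}
red {'n': 533, 'c': (429.5, -78.1), 'size': (39.6, 10.0), 'long_axis_deg': -68.5}
[ 0.43019158 -0.08028028  0.15844175] [ 0.05754752  0.10909428 -0.38767061]
blue [0.02583012 0.03164748 0.03286586]
```

View pics/w10.png

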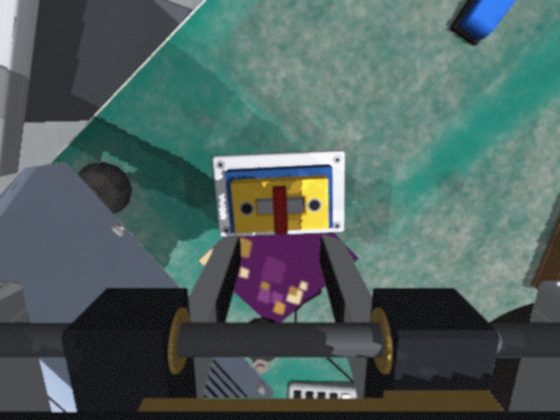

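The red bar at (280,207) lies straight across the slot, with yellow on blue below it; bar measured at -68.5°, against 21.4° before the turn.

```bash
python3 -c "
from workcell import arm
print(arm.job_done())"
```

```text
the job is handed in; nothing more can be done
None
```

The job is done and handed in at about 23 s. The blue spacer is home on the plate, the yellow one is home on the blue, and the red bar is turned clockwise to its stop and released.

**Last checks:**
- **Spacers:** The camera puts the blue top at about 31.6 mm (32 nominal) and the yellow top at about 51.6 mm (52 nominal). Both seated at the expected height. I pressed each down to confirm it, reaching 27 N on the blue and 20 N on the yellow.
- **Locking bar:** It went from 21.4° to -68.5°, about 90° clockwise. The turning torque rose at the end as it met the stop.
- **Robot:** The gripper is open and lifted about 90 mm clear, with no contact force.
- **Bystanders:** I never touched the stapler, tub or gauge box, but I did not measure their positions again at the end.

My position estimates for the fixture differed by 1–3 mm between the top and wrist cameras. I relied on close wrist views of the slot against the bar and corrected before lowering. I viewed 12 pictures, two over the budget of 10.

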